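# Clamp a paint tin in the bench shaker and start it

## Task

Stand the taller of the two paint tins in the cup of the bench paint shaker without dropping it, lower the clamp bar gently, without letting it fall, until its pad rests on the tin, and push the hook catch home over the end of the bar. Tug the bar upward by its cross handle to make sure that the catch holds it, let it settle back on the tin, then press the flat start button fully down and release it. Do not press the mushroom stop button, do not start the shaker before the tin is clamped, and leave the other tin and the jar where they stand.

Things in the scene. Friction and masses are not known exactly. Their poses are not given: they have to be found in the camera images.
- shaker: bench paint shaker, fixed: grey housing 210 x 320 mm, 48 mm high; on its rear part a platform (top z 60 mm) with tin cup, hinged clamp bar and hook catch in a line along machine y at machine x +35 mm; two push buttons on its front strip. Origin: centre of the underside, on the bench. x points away from the front strip, y along the 320 mm side from catch to hinge posts, z up.
- cup (a point): centre of the inner floor of the tin cup, 63 mm above the bench (machine x +35, y 0). Round cup, inner radius 36 mm, wall 4 mm, 18 mm high overall, lip flared outward.
- tall_tin: the taller paint tin, plain round, 62 mm diameter, 90 mm tall, 0.21 to 0.42 kg, standing loose on the bench. Origin: centre of the underside, z up.
- short_tin: the shorter paint tin, 60 mm diameter, 75 mm tall, standing loose; not to be used. Origin: centre of the underside.
- nut_jar: clear screw jar of nuts with a lid, 62 mm diameter, 98 mm tall, standing loose; not to be used. Origin: centre of the underside.
- clamp_bar (a joint): clamp bar angle (rad): 0 level with its pad on the tin in the cup; grows as it swings up and over to machine +y; starts leaning back past upright, 1.75 to 1.88 (stop at 2.0), and stays. Let go on the tin's side of upright it falls by its weight (0.45 kg); from a few degrees it settles on the tin by itself; with no tin it drops to -0.04. With the catch shut it still lifts about 0.015 rad.
- clamp_hinge (a point): point on the hinge axis of the clamp bar (machine x +35, y +115, z 178 mm); the axis runs along machine x. Bar 26 mm wide, 14 mm thick, reaching 213 mm from the hinge (its end stands 380 mm above the bench when open); its underside is 18 mm above the tin's lid when down, with a spring pad of 42 mm diameter between.
- cross_handle (a point): grip point on the axis of the cross handle: round rubber bar, 14 mm diameter, sticking out 72 mm from the clamp bar's side to machine -x. The point is 58 mm to machine -x of the bar's centre line, 165 mm from the hinge; z 330 mm open, 178 mm down. Pinch from above across machine y; it turns between the fingers. Under the shut catch it lifts 2.5 mm with 3 to 4 N, then stops.
- catch (a joint): hook catch angle (rad): 0 shut, its nose 3 mm above the end of the clamp bar; 0.4 fully open, leaning away to machine -y. Over-centre spring: stays open beyond 0.2, snaps shut by itself below 0.2; 2 to 5 N at the pad moves it. It can shut only when the bar is down. Pivot at machine x +35, y -98, z 75 mm.
- catch_pad (a point): centre of the outer face of the catch's rubber thumb pad (30 mm wide, 34 mm high), 95 mm above the pivot; push it towards machine +y with the fingertips at z 140 to 160 mm (the pad rises as it swings in). Shut: pad face at machine y -114, z 170, top of the catch at z 196 mm. Open: the pad's top edge is outermost, at machine y -156, z 172 mm, and its nose reaches up to z 194 mm.
- start (a joint): travel of the start button (m): 0 released, 0.007 fully down; springs back. Fully down takes 6 N.
- start_top (a point): centre of the top face of the start button: flat, 34 mm diameter, black, in a steel bezel, 67 mm above the bench at machine x -68, y +80 (the hinge end of the front strip); it moves down when pressed.
- stop (a joint): travel of the stop button (m), 0 released, 0.006 fully down.
- stop_top (a point): centre of the domed top of the stop button: mushroom head of 42 mm diameter, black, 82 mm above the bench at machine x -68, y -80 (the catch end of the front strip).
Things that resemble listed ones, but are neither listed nor needed, are in the scene too. Leave any black look-alike of the tall_tin alone.

How it is judged:
By the outcome, as a careful person would: the job done as asked, in the order asked, and still so for the second after the job is handed in, with the robot touching nothing.
It also fails if it takes over 72 s, if anything falls off the work surface, if the arm or the gripper's body presses on something with over 40 N, if the wrist force passes 120 N, or if a joint passes its speed limit or range.

## Robot

A 6-joint arm with a two-finger parallel gripper is mounted at the origin on a cart in front of the work surface, level with it; the furniture and walls round the work are solid. World frame = base frame: x ahead of the robot, y to its left, z up, the work surface at z = 0. Lengths are in mm, angles in degrees, forces in N, time in s.
With the tool pointing down it reaches from about 350 to 850 mm from the base axis. Payload 8.1 kg.
Tool frame: the origin (TCP) lies between the finger pads; the fingertips stand 11 mm ahead of it and the grasp point (between the pads) lies 8 mm behind it; z points along the fingers, y is the line along which they close (so a half turn about z gives the same grasp; the last joint's range is limited). The gripper opens to 85 mm and grips with 20 to 120 N. Pads are 22 mm wide; open, the fingers measure 114 mm over their backs; the gripper's body (76 mm by 85 mm) begins 54 mm behind the grasp point. The pads swing forward as they close: fully open they stand 13 mm farther back than shut.
Start: joints at [63.117, 7.471, 85.268, -0, 87.261, -4.893], TCP at [224.647, 556.362, 242.292] pointing down, gripper open.
Joint ranges: [-169.43, 169.43], [-51.17, 129.36], [1.28, 143.12], [-76.62, 256.62], [0, 156.53], [-152.29, 152.29]. Speed limits (degrees/s): [136.94, 136.94, 159.86, 180, 180, 180].

## Interface

Orientations are given as [roll, pitch, yaw] about the fixed x, y, z axes, in that order (R = Rz(yaw) Ry(pitch) Rx(roll)).
In Python, from bench import r, snapshot, get_calibration gives the robot as it stands.
- The arm moves only by the tool step_arm, never from a script. Its argument "rows" is a list of rows, each a list of 2 entries, a list of its own where there are three numbers: the shift along the tool's x, y, z in mm, then the turn about the tool's z in degrees. In form: [[[tx, ty, tz], yaw], ...]. A call has 1 to 12 rows; each row is the pose to reach, as a shift and turn from the pose commanded when the call began, along the tool's axes at that moment; what a row does not reach only later rows make up. A row lasts 1/10 s, in which the tool goes at most 50 mm and 8.59 degrees, less where a joint would pass 70% of its speed; a pose out of reach is approached as far as the arm can. A call with a gripper value outside its range is refused whole. "fingers" is the opening, from 0 (shut) to 1 (fully open), set as the call begins (left out, the last holds). The fingers move at their own pace and stop on an object; "squeeze" is the grip in N (left out, the last holds). Time passes only in rows, so rows that repeat a pose let the fingers close. It gives the time, the measured TCP pose, the force, the opening and the grip force at its end, in the units of the state.
- r.sense(): the state, without advancing time (a new reading comes with each control period).
- snapshot(name): name is "side" or "top" or "wrist"; returns the picture (420x560x3 uint8, blue, green, red); there is no depth.
- get_calibration(name): a dict with "fovy" (degrees; the focal length in pixels is half the picture's height over the tangent of half this angle, whatever the lens; pixels are square), "cx", "cy" (the principal point, pixels), "eye" and "orientation" of the camera in the world. Camera axes: x right, y up, looking along -z (the intrinsics and any distortion apply to the point x, -y, -z); pixel columns grow to the right and rows downward; lengths in mm; the calibration is good to about 2 mm. A picture is of the moment at which its call begins: read the wrist's pose just before it. get_calibration takes no time and is no camera call; for the wrist camera it gives the pose at the moment of the call.
- r.hand_in(): hands the job in; it is judged then, once.
The state is a dict: "time": time; "joint_pos": joint angles; "qd": joint speeds; "joint_efforts": joint torques, N m; "tool_pos": TCP position; "tcp_rot": TCP orientation; "ft_force": force on the tool from outside, world axes, zero at the start; "wrist_torque": the same for the moment, N m; "finger_gap": finger opening in mm; "grip_force": force on a finger pad.
Only numpy, scipy, OpenCV 4.12 (cv2) and the standard library are available. Lean on these libraries where they do the work, as an engineer would, in place of code of your own. Each camera call takes 0.05 s, during which the arm holds its last target. There are 200 camera calls.

## Working session

There is one attempt and no reset: what is moved stays moved. The work goes in short steps, Python scripts to look and compute and a tool call to move; the robot and the scene stay as the last step left them, time stands still between calls to the robot, and variables do not carry over. Pictures are saved under pics/ and viewed, at most 10 in all, crops included, and the job is handed in when it is done.

Besides the shell and the picture viewer there is one more tool, called after "Request:" by a JSON object that holds its "fn" and its "kwargs". step_arm: Moves the arm, as the interface text tells. Its arguments: {"type":"object","properties":{"rows":{"type":"array"},"fingers":{"type":"number"},"squeeze":{"type":"number"}},"required":["rows"]}

```bash
mkdir -p pics; ls; python3 - <<'E'
from bench import r,snapshot,get_calibration
import cv2
for n in("top","side","wrist"):
    print(n,get_calibration(n)); cv2.imwrite(f"pics/{n}0.png",snapshot(n))
print(r.sense())
E
```

```text
pics
top {'fovy': 45.47116521764255, 'cx': 277.021107781694, 'cy': 216.9914502458802, 'eye': array([ 380.93735349,  -48.82103011, 1292.22294711]), 'orientation': array([  6.7516307 ,   0.22684997, -91.21133508])}
side {'fovy': 57.89290051586002, 'cx': 272.8947960047289, 'cy': 210.80225216625118, 'eye': array([ 415.29450032, -841.37843766,  722.13292782]), 'orientation': array([52.77654871, -0.13248281, -8.02616433])}
wrist {'fovy': 58.321438073621785, 'cx': 277.05879788193243, 'cy': 210.5863798883922, 'eye': array([149.4992305 , 586.82816081, 373.2103428 ]), 'orientation': array([-18.43098839,   0.14644423,  67.94588159])}
{'time': 0.15, 'joint_pos': array([ 6.31144184e+01,  7.50644575e+00,  8.53159858e+01, -8.37903515e-04,
        8.72613773e+01, -4.89106664e+00]), 'qd': array([-0.12306684, -0.12609318, -0.15265256,  0.02348662, -0.03598799,
        0.02916983]), 'joint_efforts': array([ 5.00609713e-04, -5.70071447e+01, -5.01152587e+01, -2.04281537e-04,
        9.85262945e-03, -2.83844696e-05]), 'tool_pos': array([224.48750489, 555.97539508, 241.46211886]), 'tcp_rot': array([-1.79916425e+02, -6.31183553e-03,  1.58005521e+02]), 'ft_force': array([ 0.92148748, -0.31970097, -0.33198028]), 'wrist_torque': array([0.00151797, 0.06965751, 0.04849905]), 'grip_force': 0.0, 'finger_gap': 85.29146887048023}
```

View pics/top0.png

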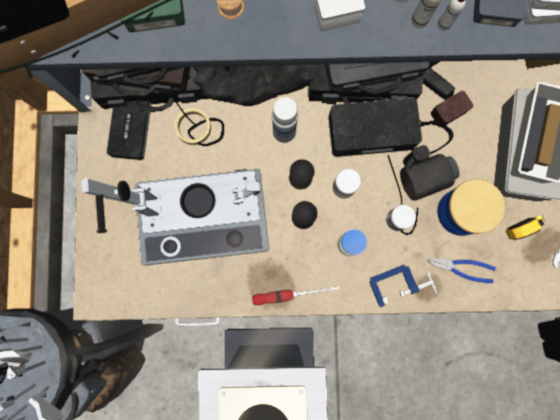

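View pics/side0.png

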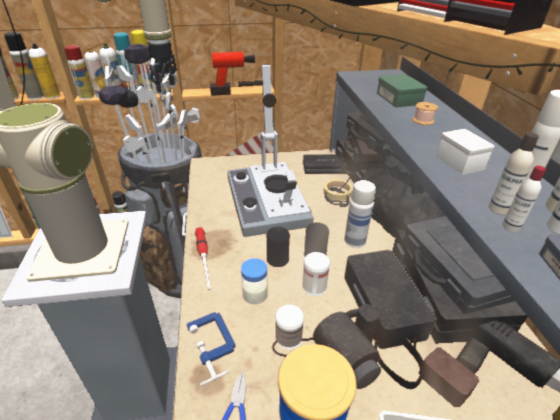

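Top view: tin candidates are white-lidded (347,182) and (403,218), black cylinders (302,174) and (304,215), and the blue-lidded jar (353,242). In the side view the white ones are at (316,270) and (289,325). The shaker is at about (200,215), with its hinge to the left (world +y). I'll crop closer to compare heights.

```bash
cat > h.py <<'E'
import numpy as np,cv2
from bench import r,snapshot,get_calibration
from scipy.spatial.transform import Rotation as R
def cam(n,c=None):
    c=c or get_calibration(n); return c,210/np.tan(np.radians(c['fovy']/2)),R.from_euler('xyz',c['orientation'],degrees=True).as_matrix()
def ray(n,u,v,z,c=None):
    c,f,M=cam(n,c); d=M@np.array([(u-c['cx'])/f,-(v-c['cy'])/f,-1]); return c['eye']+d*(z-c['eye'][2])/d[2]
def proj(n,p,c=None):
    c,f,M=cam(n,c); q=M.T@(np.array(p,float)-c['eye']); return np.array([c['cx']+f*q[0]/-q[2],c['cy']-f*q[1]/-q[2]])
E
python3 - <<'E'
import cv2,numpy as np
a=cv2.imread('pics/top0.png');s=cv2.imread('pics/side0.png')
A=cv2.resize(a[150:280,70:270],None,fx=4,fy=4,interpolation=cv2.INTER_CUBIC)
cv2.imwrite('pics/topA.png',A)
B=cv2.resize(a[155:260,285:425],(560,420)[::1],interpolation=cv2.INTER_CUBIC)[:, :]
C=cv2.resize(s[220:360,230:350],None,fx=4,fy=4,interpolation=cv2.INTER_CUBIC)
D=np.zeros((560,800,3),np.uint8);B=cv2.resize(B,(320,240));D[:240,:320]=B;D[:560,320:800]=C
cv2.imwrite('pics/tins.png',D)
from h import *
for n,uv,z in [('side',(316,261),90),('side',(316,261),75),('top',(347,182),90),('top',(347,182),75),('side',(289,314),90),('side',(289,314),75),('top',(403,218),90),('top',(403,218),75)]:
    print(n,uv,z,ray(n,*uv,z).round(1))
E
```

```text
side (316, 261) 90 [ 605.9 -224.1   90. ]
side (316, 261) 75 [ 610.4 -209.5   75. ]
top (347, 182) 90 [ 605.4 -219.2   90. ]
top (347, 182) 75 [ 608.2 -221.3   75. ]
side (289, 314) 90 [ 517.  -364.5   90. ]
side (289, 314) 75 [ 519.4 -353.2   75. ]
top (403, 218) 90 [ 514.3 -350.9   90. ]
top (403, 218) 75 [ 516.  -354.7   75. ]
```

View pics/topA.png

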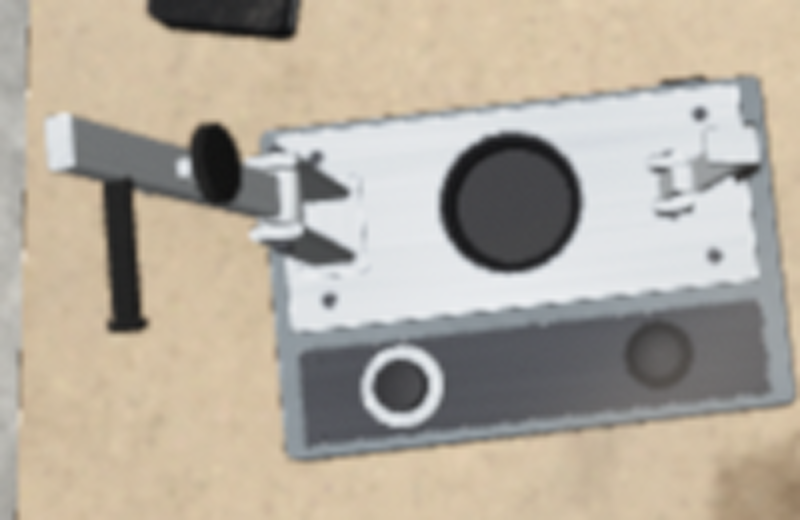

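View pics/tins.png

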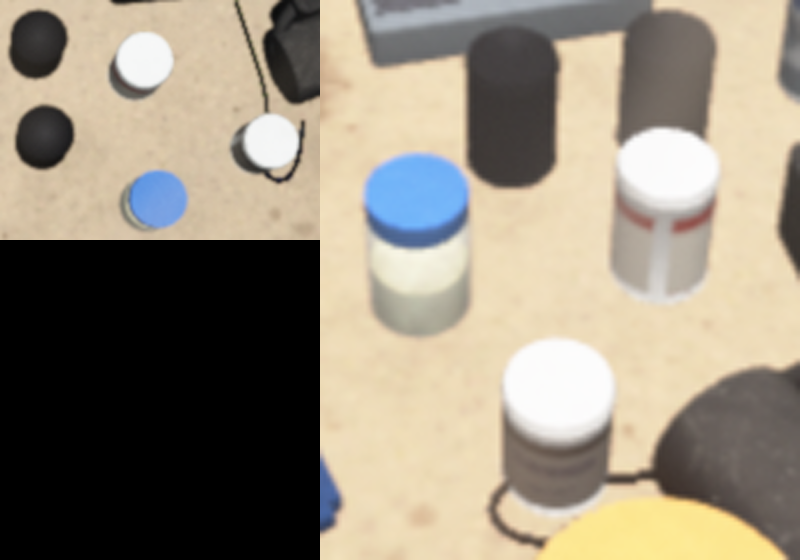

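The tall tin is the white-lidded one with the red band, at side (316,261) and top (347,182), because its rays meet near z = 88. The other white lid, at top (403,218), fits z = 75. The shaker corners, cup, start bezel (ring at crop 402,386) and stop (crop 659,355) are all clear.

```bash
python3 - <<'E'
from h import *
from scipy.optimize import least_squares
pts=[((265,133),(105,160,48)),((755,77),(105,-160,48)),((794,400),(-105,-160,48)),((292,458),(-105,160,48)),((511,202),(35,0,79)),((402,386),(-68,80,62)),((659,353),(-68,-80,80))]
P=np.array([ray('top',70+u/4,150+v/4,m[2])[:2] for (u,v),m in pts]);M=np.array([m[:2] for _,m in pts],float)
def rot(a):return np.array([[np.cos(a),-np.sin(a)],[np.sin(a),np.cos(a)]])
s=least_squares(lambda p:((M@rot(p[2]).T+p[:2]-P)).ravel(),[560,200,0])
x,y,a=s.x;print('shaker',x,y,np.degrees(a));print(s.fun.reshape(-1,2).round(1))
W=lambda m:np.r_[rot(a)@np.array(m[:2],float)+[x,y],m[2]]
np.savez('sh.npz',x=x,y=y,a=a)
for n,m in dict(cup=(35,0,63),hinge=(35,115,178),handle_dn=(-23,-50,178),pad=(35,-114,170),start=(-68,80,67),stop=(-68,-80,82)).items():
    print(n,W(m).round(1),'side',proj('side',W(m)).round(0),'top',proj('top',W(m)).round(1))
# bar angle from handle
for t in np.arange(1.7,2.0,.05):
    p=(-23,115-165*np.cos(t),178+165*np.sin(t)); print(t,W(p).round(1),proj('top',W(p)).round(1),proj('side',W(p)).round(1))
s=r.sense();print(s['tool_pos'],s['tcp_rot'],R.from_euler('xyz',s['tcp_rot'],degrees=True).as_matrix().round(3))
E
```

```text
shaker 534.3104449824016 142.03578910072108 5.418800865707089
[[ 2.   5. ]
 [ 3.1 -4. ]
 [-1.4 -3. ]
 [-2.4  4.3]
 [-0.3 -0.8]
 [-0.3 -0.9]
 [-0.7 -0.5]]
cup [569.2 145.3  63. ] side [277. 186.] top [199.1 201.6]
hinge [558.3 259.8 178. ] side [269. 136.] top [140.2 199.9]
handle_dn [516.1  90.1 178. ] side [262. 164.] top [215.7 216.9]
pad [579.9  31.9 170. ] side [287. 175.] top [241.6 188.9]
start [459.1 215.3  67. ] side [240. 175.] top [170.4 246.5]
stop [474.2  56.   82. ] side [249. 199.] top [234.9 238.5]
1.7 [498.5 275.5 341.6] [108.1 218. ] [247.7  84.3]
1.75 [497.8 283.6 340.4] [104.1 218.6] [247.2  83.8]
1.8 [497.  291.7 338.7] [100.2 219.2] [246.7  83.5]
1.85 [496.3 299.6 336.6] [ 96.4 219.8] [246.3  83.3]
1.9000000000000001 [495.5 307.5 334.1] [ 92.8 220.4] [245.8  83.2]
1.9500000000000002 [494.8 315.2 331.3] [ 89.4 221. ] [245.4  83.4]
2.0 [494.1 322.7 328. ] [ 86.1 221.6] [245.   83.6]
[224.48750489 555.97539508 241.46211886] [-1.79916425e+02 -6.31183553e-03  1.58005521e+02] [[-0.927  0.375 -0.001]
 [ 0.375  0.927 -0.001]
 [ 0.    -0.001 -1.   ]]
```

Request:
{"fn": "step_arm", "kwargs": {"rows": [[[-15,-13,0],0],[[-45,-40,0],-2],[[-80,-72,2],-5],[[-117,-105,5],-8],[[-153,-137,8],-11],[[-190,-170,11],-14],[[-226,-203,14],-17],[[-263,-235,18],-20],[[-299,-268,22],-23],[[-336,-301,26],-26],[[-372,-333,30],-27.4],[[-409,-366,34],-27.4]], "fingers": 1, "squeeze": 40}}

```text
time: 1.35
tool_pos: [467.2, 61.9, 208.1]
tcp_rot: [180.0, 0.0, -174.5]
ft_force: [1.3, 1.1, 1.0]
finger_gap: 85.4
grip_force: 0.0
```

Request:
{"fn": "step_arm", "kwargs": {"rows": [[[-16,-42,0],0],[[-33,-87,5],0],[[-49,-131,10],0],[[-66,-175,15],0],[[-82,-219,20],0],[[-98,-258,25],0],[[-109,-287,28],0],[[-111.5,-295,28],0],[[-111.5,-295,28],0],[[-111.5,-295,28],0]]}}

```text
time: 2.35
tool_pos: [605.3, -218.3, 180.1]
tcp_rot: [180.0, -0.0, -174.6]
ft_force: [0.2, 1.0, 0.0]
finger_gap: 85.4
grip_force: 0.0
```

```bash
python3 - <<'E'
from h import *
s=r.sense();c=get_calibration('wrist');im=snapshot('wrist');cv2.imwrite('pics/w1.png',im)
np.savez('w1.npz',**c);print(s['tool_pos'],s['tcp_rot'],proj('wrist',(605.5,-219.5,90),c),proj('wrist',(605.5,-219.5,0),c),proj('wrist',s['tool_pos'],c))
E
```

```text
[ 605.32378394 -218.3467433   180.12076762] [ 1.79956110e+02 -3.25715172e-02 -1.74570612e+02] [275.1984657  221.35956834] [275.66344163 185.27517777] [277.11352405 298.32712023]
```

View pics/w1.png

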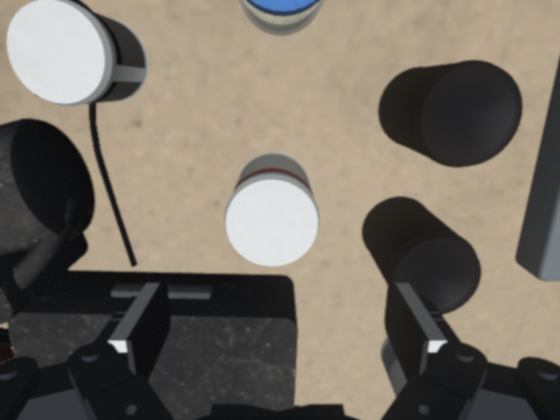

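The wrist view shows the white lid centred near (272,220), radius about 46 px, and the other white lid at (60,52), radius about 52 px. I'll check the heights numerically before grasping.

```bash
python3 - <<'E'
from h import *
c=dict(np.load('w1.npz'));im={'wrist':cv2.imread('pics/w1.png'),'top':cv2.imread('pics/top0.png'),'side':cv2.imread('pics/side0.png')}
seeds={'A':{'wrist':(272,220),'top':(347,182),'side':(316,262)},'B':{'wrist':(60,52),'top':(403,218),'side':(289,316)}}
for k,S in seeds.items():
    for n,sd in S.items():
        g=cv2.cvtColor(im[n],cv2.COLOR_BGR2GRAY);m=np.zeros((422,562),np.uint8)
        q=g.copy();cv2.floodFill(q,m,sd,255,30,30,cv2.FLOODFILL_FIXED_RANGE)
        m=m[1:-1,1:-1];ct=max(cv2.findContours(m,cv2.RETR_EXTERNAL,cv2.CHAIN_APPROX_NONE)[0],key=cv2.contourArea)
        e=cv2.fitEllipse(ct);cc=c if n=='wrist' else None
        print(k,n,np.round(e[0],1),np.round(e[1],1))
        for z in (75,90):
            p=np.array([ray(n,*pt[0],z,cc)[:2] for pt in ct]);lo,hi=p.min(0),p.max(0);print('  z',z,'ctr',((lo+hi)/2).round(1),'size',(hi-lo).round(1))
E
```

```text
A wrist [271.4 222.7] [85.7 91.2]
  z 75 ctr [ 613.2 -221.4] size [61.6 61.4]
  z 90 ctr [ 607.6 -221.7] size [57.7 57.5]
A top [348.2 180.3] [23.  23.3]
  z 75 ctr [ 612. -225.] size [57.8 57. ]
  z 90 ctr [ 609.2 -222.9] size [57.1 56.3]
A side [321.2 276.5] [ 67.4 127.2]
  z 75 ctr [ 646.8 -241.4] size [326.7 312.9]
  z 90 ctr [ 641.5 -255.3] size [319.2 305.6]
B wrist [55.1 51. ] [ 89.7 109.1]
  z 75 ctr [ 519. -356.] size [55.6 55.7]
  z 90 ctr [ 519.4 -347.8] size [52.1 52.1]
B top [403.5 216.1] [21.7 22.7]
  z 75 ctr [ 520.9 -355.1] size [54.5 54.1]
  z 90 ctr [ 519.2 -351.3] size [53.8 53.4]
B side [300.4 313.8] [25.3 56.5]
  z 75 ctr [ 554.2 -357.8] size [129.2  75.5]
  z 90 ctr [ 551. -369.] size [126.2  73.8]
```

Tin A is tall: its lid sizes from both cameras agree at z = 90. Tin B fits z = 75. Descending on A at about (607.5, -221.5).

Request:
{"fn": "step_arm", "kwargs": {"rows": [[[-2,-3,20],0],[[-2,-3,60],0],[[-2,-3,95],0],[[-2,-3,118],0],[[-2,-3,128],0],[[-2,-3,130],0],[[-2,-3,130],0]]}}

```text
time: 3.1
tool_pos: [608.7, -221.9, 51.7]
tcp_rot: [-180.0, 0.1, -174.6]
ft_force: [-0.7, 0.4, 0.2]
finger_gap: 85.2
grip_force: 0.0
```

Request:
{"fn": "step_arm", "kwargs": {"rows": [[[0,0,0],0],[[0,0,0],0],[[0,0,0],0],[[0,0,0],0],[[0,0,0],0],[[0,0,0],0],[[0,0,0],0],[[0,0,0],0]], "fingers": 0, "squeeze": 40}}

```text
time: 3.9
tool_pos: [609.3, -222.6, 52.6]
tcp_rot: [-179.9, 0.2, -174.6]
ft_force: [-0.5, 1.6, 5.7]
finger_gap: 61.2
grip_force: 44.2
```

Request:
{"fn": "step_arm", "kwargs": {"rows": [[[0,0,-10],0],[[0,0,-35],0],[[0,0,-70],0],[[0,0,-110],0],[[0,8,-150],0],[[0,28,-185],0],[[0,58,-208],0],[[1,95,-215],0],[[2,135,-218],0],[[2,175,-218],0],[[3,215,-218],0],[[3,255,-218],0]]}}

```text
time: 5.1
tool_pos: [580.1, 32.8, 268.8]
tcp_rot: [-180.0, -0.0, -174.6]
ft_force: [0.6, 0.5, -2.6]
finger_gap: 61.1
grip_force: 44.6
```

Request:
{"fn": "step_arm", "kwargs": {"rows": [[[0,35,0],0],[[0,66,0],0],[[1,90,0],0],[[1,105,0],0],[[1,112,10],0],[[1,114.5,30],0],[[1,114.5,55],0],[[1,114.5,75],0],[[1,114.5,85],0],[[1,114.5,88],0],[[1,114.5,88],0]]}}

```text
time: 6.2
tool_pos: [569.2, 144.9, 180.3]
tcp_rot: [-180.0, -0.0, -174.6]
ft_force: [0.5, 0.3, -3.6]
finger_gap: 61.4
grip_force: 44.6
```

```bash
python3 - <<'E'
from h import *
s=r.sense();c=get_calibration('wrist');w=snapshot('wrist');t=snapshot('top');d=snapshot('side')
print(s['tool_pos'],s['tcp_rot'],s['ft_force'],s['grip_force'],s['finger_gap'])
np.savez('w2.npz',**c)
o=np.zeros((600,800,3),np.uint8)
o[:300,:400]=cv2.resize(w,(400,300))
o[:300,400:]=cv2.resize(t[150:270,110:270],(400,300),interpolation=cv2.INTER_CUBIC)
o[300:,:400]=cv2.resize(d[130:235,215:355],(400,300),interpolation=cv2.INTER_CUBIC)
o[300:,400:]=cv2.resize(w[150:420,100:460],(400,300),interpolation=cv2.INTER_CUBIC)
cv2.imwrite('pics/p2.png',o);cv2.imwrite('pics/w2.png',w);cv2.imwrite('pics/s2.png',d);cv2.imwrite('pics/t2.png',t)
E
```

```text
[569.22120187 144.85500715 180.28920426] [-1.79990694e+02 -1.34692848e-02 -1.74624469e+02] [ 0.50951348  0.27790463 -3.60368591] 44.6235466003418 61.419209976982934
```

View pics/p2.png

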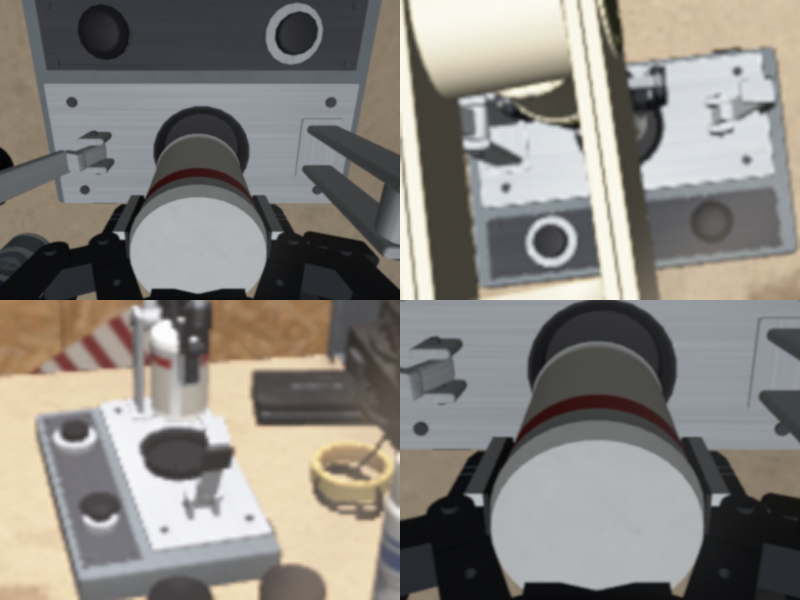

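The wrist view (top left) shows the cup rim behind the tin. In full-image pixels its left edge is at about (215,208), right about (348,213) and top about (282,152). The tin is gripped straight. I'll compute the cup centre and the buttons from this view.

```bash
python3 - <<'E'
from h import *
c=dict(np.load('w2.npz'))
def circ(P):
    P=np.array(P);A=np.c_[2*P,np.ones(len(P))];x=np.linalg.lstsq(A,(P**2).sum(1),rcond=None)[0];return x[:2],np.sqrt(x[2]+x[:2]@x[:2])
for z in(78,81):
    print('cup',z,circ([ray('wrist',u,v,z,c)[:2] for u,v in((215.2,208.5),(348.4,213),(281.8,150.5))]))
print('start',ray('wrist',297*1.4,33*1.4,67,c),'stop',ray('wrist',104*1.4,31*1.4,80,c))
print('tin lid z~193 col', ray('wrist',198*1.4,243*1.4,193,c))
# tin bottom front edge
print('tin bottom', [ray('wrist',*uv,130-3,c).round(1) for uv in ((160*1.4,143*1.4),(241*1.4,143*1.4),(201*1.4,135*1.4))])
S=np.load('sh.npz');a=S['a']
for m in((-105,160,48),(-105,-160,48),(105,-160,48)):
    print(proj('wrist',[S['x']+np.cos(a)*m[0]-np.sin(a)*m[1],S['y']+np.sin(a)*m[0]+np.cos(a)*m[1],48],c)/1.4)
E
```

```text
cup 78 (array([570.45200888, 147.91402845]), np.float64(43.93016974730303))
cup 81 (array([569.40406767, 147.77964534]), np.float64(43.36735584344331))
start [458.80782988 217.98546799  67.        ] stop [473.10365984  61.02478302  80.        ]
tin lid z~193 col [579.39967441 145.82905248 193.        ]
tin bottom [array([546.9, 115.3, 127. ]), array([541.5, 173.3, 127. ]), array([538.3, 144.1, 127. ])]
[383.86661972 -11.66131663]
[ 13.05323387 -10.78740304]
[ 54.4741858  204.47637549]
```

Request:
{"fn": "step_arm", "kwargs": {"rows": [[[-0.8,2.2,5],0],[[-0.8,2.2,18],0],[[-0.8,2.2,33],0],[[-0.8,2.2,45],0],[[-0.8,2.2,53],0],[[-0.8,2.2,57],0],[[-0.8,2.2,59],0],[[-0.8,2.2,61],0],[[-0.8,2.2,62.5],0],[[-0.8,2.2,62.5],0]]}}

```text
time: 7.35
tool_pos: [569.9, 147.6, 118.1]
tcp_rot: [180.0, 0.0, -174.6]
ft_force: [-0.1, -0.4, -3.0]
finger_gap: 61.4
grip_force: 44.6
```

No contact with the lip. I'll ease down to the floor.

Request:
{"fn": "step_arm", "kwargs": {"rows": [[[0,0,1],0],[[0,0,2],0],[[0,0,3],0],[[0,0,3],0],[[0,0,3],0]]}}

```text
time: 7.85
tool_pos: [570.0, 147.7, 115.7]
tcp_rot: [180.0, 0.0, -174.6]
ft_force: [-5.1, -0.6, 6.9]
finger_gap: 61.0
grip_force: 45.2
```

Request:
{"fn": "step_arm", "kwargs": {"rows": [[[0,0,0],0],[[0,0,0],0],[[0,0,0],0],[[0,0,-5],0],[[0,0,-20],0],[[0,0,-50],0],[[0,0,-90],0],[[0,0,-135],0],[[0,0,-180],0],[[5,0,-225],0],[[20,2,-265],0],[[45,10,-290],0]], "fingers": 1}}

```text
time: 9.05
tool_pos: [524.4, 152.9, 410.0]
tcp_rot: [180.0, 0.3, -174.7]
ft_force: [0.1, 0.3, 0.8]
finger_gap: 85.3
grip_force: 0.0
```

Request:
{"fn": "step_arm", "kwargs": {"rows": [[[30,20,-8],0],[[38,45,-12],0],[[45,70,-12],0],[[47,85,-12],0],[[47,90,-12],0],[[47,90,-12],0],[[47,90,-12],0]]}}

```text
time: 9.75
tool_pos: [469.1, 237.8, 416.6]
tcp_rot: [-180.0, -0.0, -174.6]
ft_force: [-0.3, -0.6, -0.2]
finger_gap: 85.2
grip_force: 0.0
```

```bash
python3 - <<'E'
from h import *
s=r.sense();c=get_calibration('wrist');w=snapshot('wrist');d=snapshot('side')
print(s['tool_pos'],s['tcp_rot'],s['joint_pos'].round(1))
np.savez('w3.npz',**c)
o=np.zeros((560,800,3),np.uint8);o[:420,:560]=w
o[420:,:187]=cv2.resize(d[130:235,215:355],(187,140));o[:,560:]=cv2.resize(d[60:230,230:303],(240,560),interpolation=cv2.INTER_CUBIC)
cv2.imwrite('pics/p3.png',o)
E
```

```text
[469.0598148  237.82213863 416.56128189] [-1.79963796e+02 -3.05858268e-02 -1.74618558e+02] [ 21.3  -4.2  79.1  -0.  105.1 -74.1]
```

View pics/p3.png

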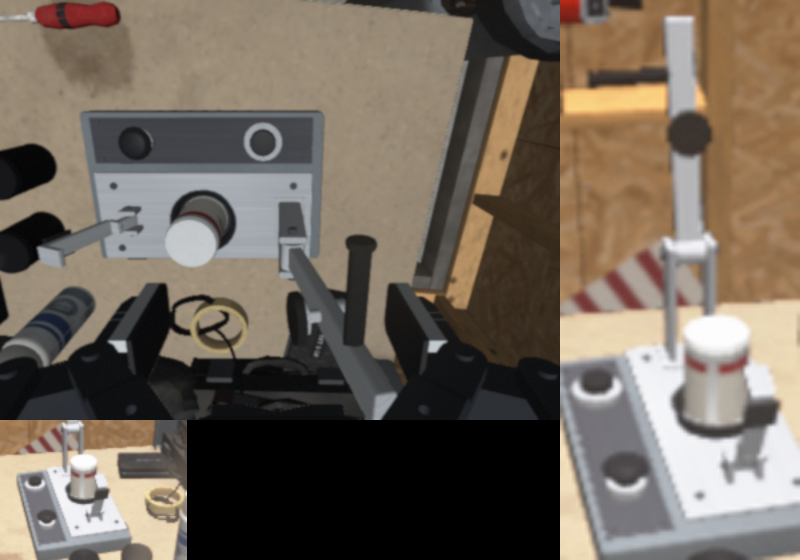

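The tin stands upright in the cup. The handle tip is at (360,243) and its base at about (353,335). I'll refit the shaker and the bar angle from this view.

```bash
python3 - <<'E'
from h import *
from scipy.optimize import least_squares
c=dict(np.load('w3.npz'))
obs=[((81,112),(-105,-160,48)),((323,112),(-105,160,48)),((319,258),(105,160,48)),((262.5,141),(-68,80,66)),((135.5,143),(-68,-80,80)),((294,185.5),None)]
obs=[o for o in obs if o[1] is not None]
def W(p,m):
    a=p[2];return [p[0]+np.cos(a)*m[0]-np.sin(a)*m[1],p[1]+np.sin(a)*m[0]+np.cos(a)*m[1],m[2]]
s=least_squares(lambda p:np.concatenate([proj('wrist',W(p,m),c)-uv for uv,m in obs]),[534,142,.094])
print(s.x,np.degrees(s.x[2]),s.fun.reshape(-1,2).round(1))
S=np.load('sh.npz');p0=[S['x'],S['y'],S['a']]
for p in(s.x,p0):
    print('cup',W(p,(35,0,63)))
    f=lambda t:np.concatenate([proj('wrist',W(p,(35-85,115-165*np.cos(t),178+165*np.sin(t))),c)-(360,243)])
    g=least_squares(lambda q:f(q[0]),[1.8]);t=g.x[0]
    print('t',t,g.fun,'grip',W(p,(-23,115-165*np.cos(t),178+165*np.sin(t))))
    for tt in(1.75,1.8,1.85,1.9):print(tt,[proj('wrist',W(p,(35-dx,115-165*np.cos(tt),178+165*np.sin(tt))),c).round(0) for dx in(85,58,13)])
E
```

```text
[5.33416187e+02 1.45911185e+02 9.40490181e-02] 5.388611807315649 [[-3.5 -0.7]
 [ 2.8 -1. ]
 [ 1.1  1.1]
 [ 1.1  1. ]
 [-1.4  0.7]]
cup [np.float64(568.2615094656752), np.float64(149.19804981885267), 63]
t 1.7646583069477833 [-0.4406232  -5.56894573] grip [np.float64(496.7329783375942), np.float64(289.8897836319431), np.float64(339.9091448247518)]
1.75 [array([356., 238.]), array([353., 278.]), array([349., 339.])]
1.8 [array([369., 237.]), array([365., 277.]), array([360., 338.])]
1.85 [array([381., 235.]), array([377., 275.]), array([372., 336.])]
1.9 [array([393., 234.]), array([389., 273.]), array([383., 333.])]
cup [np.float64(569.1540310528828), np.float64(145.3410137147166), 63]
t 1.7903367708089792 [-0.49418723 -5.43466375] grip [np.float64(497.1597915240753), np.float64(290.12315032792833), np.float64(339.03960977598103)]
1.75 [array([349., 238.]), array([346., 279.]), array([343., 340.])]
1.8 [array([362., 237.]), array([359., 277.]), array([354., 338.])]
1.85 [array([374., 236.]), array([371., 276.]), array([366., 336.])]
1.9 [array([386., 234.]), array([382., 274.]), array([377., 334.])]
```

Request:
{"fn": "step_arm", "kwargs": {"rows": [[[-10,15,0],0],[[-25,38,5],0],[[-32,48,20],0],[[-33,49,45],0],[[-33,49,68],0],[[-33,49,80],0],[[-33,49,85],0],[[-33,49,85],0]]}}

```text
time: 10.65
tool_pos: [496.8, 289.9, 331.3]
tcp_rot: [-180.0, -0.1, -174.6]
ft_force: [-0.3, 0.5, 0.2]
finger_gap: 85.1
grip_force: 0.0
```

Request:
{"fn": "step_arm", "kwargs": {"rows": [[[0,0,0],0],[[0,0,0],0],[[0,0,0],0],[[0,0,0],0],[[0,0,0],0],[[0,0,0],0],[[0,0,0],0],[[0,0,0],0],[[0,0,0],0],[[0,0,0],0]], "fingers": 0, "squeeze": 30}}

```text
time: 11.65
tool_pos: [497.0, 290.5, 332.2]
tcp_rot: [180.0, 0.0, -174.6]
ft_force: [-1.7, 0.0, 4.1]
finger_gap: 12.8
grip_force: 29.4
```

```bash
python3 - <<'E'
from h import *
s=r.sense();c=get_calibration('wrist');w=snapshot('wrist')
print(s['tool_pos'],s['tcp_rot'],s['ft_force'],s['finger_gap'],s['joint_pos'].round(1))
cv2.imwrite('pics/p4.png',w)
E
```

```text
[497.00785163 290.52896112 332.19927639] [ 1.79981707e+02  3.72086749e-02 -1.74583634e+02] [-1.67752691  0.02714781  4.10857456] 12.794469022871388 [ 25.2   2.5  81.2   0.   96.2 -70.2]
```

View pics/p4.png

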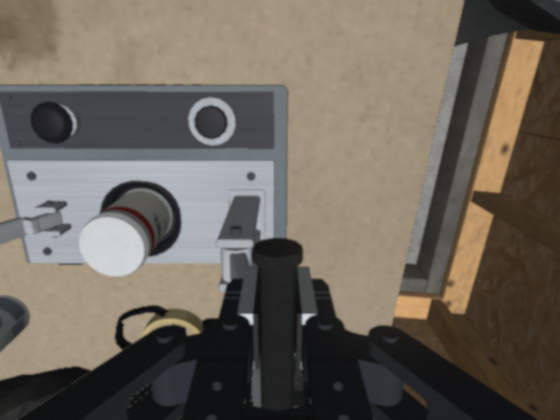

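The handle is held between the fingers, with a 12.8 mm gap. Now I'll swing it along the arc.

Request:
{"fn": "step_arm", "kwargs": {"rows": [[[0,-4.9,-0.9],0],[[0,-13.1,-2.0],0],[[0,-22.9,-2.7],0],[[0,-34.5,-2.9],0],[[0,-46,-2.3],0],[[0,-57.5,-0.8],0],[[0,-68.8,1.4],0],[[0,-79.9,4.5],0],[[0,-90.8,8.3],0],[[0,-90.8,8.3],0]]}}

```text
time: 12.7
tool_pos: [505.6, 197.8, 322.6]
tcp_rot: [-179.9, -0.1, -174.7]
ft_force: [0.7, -2.3, 2.3]
finger_gap: 12.9
grip_force: 31.5
```

Request:
{"fn": "step_arm", "kwargs": {"rows": [[[0,-10.6,4.6],0],[[0,-20.9,9.8],0],[[0,-30.7,15.8],0],[[0,-40.2,22.5],0],[[0,-49.1,29.8],0],[[0,-57.5,37.7],0],[[0,-65.3,46.2],0],[[0,-72.5,55.2],0],[[0,-79.1,64.7],0],[[0,-85,74.7],0],[[0,-85,74.7],0]]}}

```text
time: 13.8
tool_pos: [513.4, 114.0, 246.6]
tcp_rot: [-179.9, -0.1, -174.6]
ft_force: [0.9, -3.5, -1.0]
finger_gap: 12.9
grip_force: 33.6
```

Request:
{"fn": "step_arm", "kwargs": {"rows": [[[0,-4.5,8.8],0],[[0,-8.4,17.9],0],[[0,-11.8,27.2],0],[[0,-14.7,36.7],0],[[0,-16.9,46.3],0],[[0,-18.3,54.5],0],[[0,-19.2,61],0],[[0,-19.6,65],0],[[0,-19.9,68],0],[[0,-19.9,68],0]]}}

```text
time: 14.8
tool_pos: [515.3, 93.5, 179.7]
tcp_rot: [-179.8, -0.0, -174.6]
ft_force: [-0.1, -10.3, -0.4]
finger_gap: 12.4
grip_force: 35.5
```

Request:
{"fn": "step_arm", "kwargs": {"rows": [[[0,-1,1],0],[[0,-2,2.5],0],[[0,-2.5,4],0],[[0,-2.5,5.5],0],[[0,-2.5,7],0],[[0,-2.5,7],0]]}}

```text
time: 15.4
tool_pos: [515.4, 92.9, 173.3]
tcp_rot: [-180.0, -0.0, -174.6]
ft_force: [-0.9, -2.9, -3.4]
finger_gap: 12.6
grip_force: 35.6
```

Request:
{"fn": "step_arm", "kwargs": {"rows": [[[0,-0.5,1],0],[[0,-0.5,2],0],[[0,-0.5,3],0],[[0,-0.5,3],0]]}}

```text
time: 15.8
tool_pos: [515.5, 92.8, 170.6]
tcp_rot: [180.0, -0.0, -174.6]
ft_force: [-2.5, -0.9, -0.3]
finger_gap: 13.1
grip_force: 35.8
```

Request:
{"fn": "step_arm", "kwargs": {"rows": [[[0,0,0],0],[[0,0,0],0],[[0,0,0],0],[[0,0,-5],0],[[0,0,-25],0],[[0,0,-55],0],[[0,-10,-78],0],[[-10,-40,-85],0],[[-25,-75,-85],0],[[-42,-108,-85],0],[[-54,-130,-85],0],[[-58,-136,-85],0]], "fingers": 1}}

```text
time: 17.0
tool_pos: [587.2, -39.8, 256.0]
tcp_rot: [-180.0, 0.0, -174.7]
ft_force: [-0.5, -0.1, -0.6]
finger_gap: 85.1
grip_force: 0.0
```

Request:
{"fn": "step_arm", "kwargs": {"rows": [[[0,0,0],0],[[0,0,0],0],[[0,0,0],0],[[0,0,0],0],[[0,0,0],0],[[0,0,0],0],[[0,0,0],0],[[0,0,0],0],[[0,0,0],0]], "fingers": 0}}

```text
time: 17.9
tool_pos: [586.2, -37.4, 255.8]
tcp_rot: [180.0, -0.0, -174.6]
ft_force: [-0.7, 0.8, -0.1]
finger_gap: -0.1
grip_force: 0.0
```

```bash
python3 - <<'E'
from h import *
s=r.sense();c=get_calibration('wrist');w=snapshot('wrist');d=snapshot('side')
print(s['tool_pos'],s['tcp_rot'],s['ft_force'],s['finger_gap'])
np.savez('w5.npz',**c)
o=np.zeros((420,800,3),np.uint8);o[:,:560]=w
o[:,560:]=cv2.resize(d[105:231,240:312],(240,420),interpolation=cv2.INTER_CUBIC)
cv2.imwrite('pics/p5.png',o)
a=np.radians(5.4)
for m in((35,-156,172),(50,-156,172),(35,-98,185),(35,-98,178),(35,-114,170),(-50,-50,178),(-23,-50,185)):
    print(m,proj('wrist',[533.9+np.cos(a)*m[0]-np.sin(a)*m[1],144+np.sin(a)*m[0]+np.cos(a)*m[1],m[2]],c).round(0))
E
```

```text
[586.21079673 -37.35825571 255.77493255] [ 1.79999708e+02 -8.72568009e-04 -1.74591670e+02] [-0.65715962  0.75998418 -0.05343173] -0.08595727390290343
(35, -156, 172) [325. 225.]
(50, -156, 172) [324. 247.]
(35, -98, 185) [428. 233.]
(35, -98, 178) [424. 228.]
(35, -114, 170) [393. 223.]
(-50, -50, 178) [535.  77.]
(-23, -50, 185) [533. 131.]
```

View pics/p5.png

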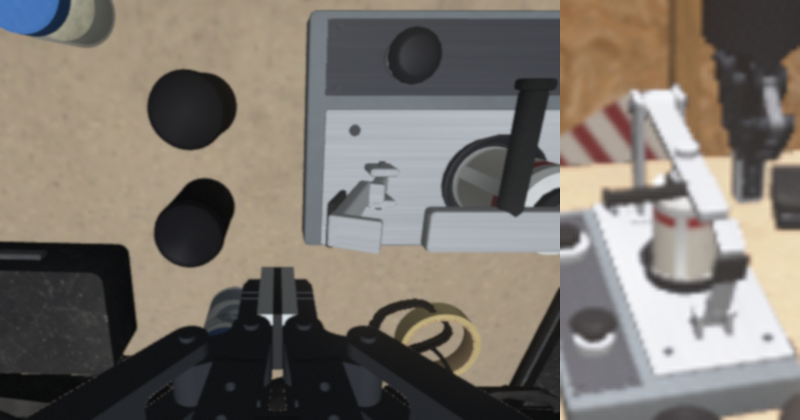

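The bar is down: its end is at (425,230), as the model predicts. The catch is open at about (355,225). Descending outside the pad.

Request:
{"fn": "step_arm", "kwargs": {"rows": [[[0,0,15],0],[[0,0,45],0],[[0,0,75],0],[[0,0,92],0],[[0,0,97],0],[[0,0,97],0],[[0,6,97],0],[[0,12,97],0],[[0,18,97],0],[[0,22,97],0],[[0,25,97],0],[[0,28,97],0]]}}

```text
time: 19.2
tool_pos: [584.5, -10.1, 160.7]
tcp_rot: [-179.9, 0.1, -174.6]
ft_force: [-3.8, -8.9, 14.4]
finger_gap: -0.2
grip_force: 8.0
```

Request:
{"fn": "step_arm", "kwargs": {"rows": [[[0,3,0],0],[[0,6,0],0],[[0,9,0],0],[[0,12,0],0],[[0,14,0],0],[[0,14,0],0]]}}

```text
time: 19.8
tool_pos: [584.5, 2.7, 164.6]
tcp_rot: [-179.8, 0.4, -174.6]
ft_force: [-11.5, -9.9, 29.0]
finger_gap: 0.0
grip_force: 14.9
```

There is a 29 N upward force, so the knuckles above the fingers probably catch the hook's top. I'll back off, turn the tool 90° so its thin side faces the pad, and try again.

Request:
{"fn": "step_arm", "kwargs": {"rows": [[[0,-5,-6],0],[[0,-15,-8],0],[[0,-30,-8],0],[[0,-42,-10],8],[[0,-45,-20],16],[[0,-45,-30],24],[[0,-45,-30],32],[[0,-45,-30],40],[[0,-45,-30],48],[[0,-45,-30],56],[[0,-45,-30],64],[[0,-45,-30],72]]}}

```text
time: 21.0
tool_pos: [586.0, -41.2, 187.5]
tcp_rot: [-179.9, -0.1, 113.1]
ft_force: [0.3, 0.1, 0.5]
finger_gap: -0.0
grip_force: 0.0
```

Request:
{"fn": "step_arm", "kwargs": {"rows": [[[0,0,0],8],[[0,0,0],16],[[0,0,0],18],[[0,0,0],18]]}}

```text
time: 21.4
tool_pos: [586.0, -41.1, 187.6]
tcp_rot: [-179.9, -0.0, 95.4]
ft_force: [1.2, -0.6, 0.1]
finger_gap: 0.2
grip_force: 0.0
```

```bash
python3 - <<'E'
from h import *
s=r.sense();c=get_calibration('wrist');w=snapshot('wrist');d=snapshot('side')
print(s['tool_pos'],s['tcp_rot'],s['ft_force'],s['finger_gap'],s['joint_pos'].round(1))
o=np.zeros((420,800,3),np.uint8);o[:,:560]=w
o[:,560:]=cv2.resize(d[105:231,240:312],(240,420),interpolation=cv2.INTER_CUBIC)
cv2.imwrite('pics/p6.png',o);cv2.imwrite('pics/s6.png',d);cv2.imwrite('pics/w6.png',w);np.savez('w6.npz',**c)
E
```

```text
[586.0123865  -41.07352977 187.61598571] [-1.79899203e+02 -2.47084650e-02  9.53626431e+01] [ 1.23066867 -0.58233431  0.09112881] 0.1793716635300068 [ -9.    7.4  91.1  -0.   81.6 -14.4]
```

View pics/p6.png

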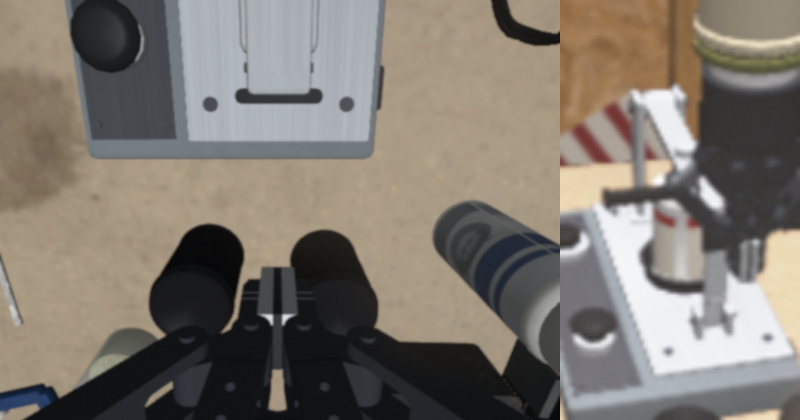

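The pad's dark edge is at (280,96) in the wrist view, and the catch looks upright. I'll compute where the pad is.

```bash
python3 - <<'E'
from h import *
c=dict(np.load('w6.npz'));a=np.radians(5.4)
def mach(p): d=p[:2]-np.array([533.9,144]);return np.array([np.cos(a)*d[0]+np.sin(a)*d[1],-np.sin(a)*d[0]+np.cos(a)*d[1]])
for z in(172,180,187):
    print(z,[mach(ray('wrist',u,v,z,c)).round(1) for u,v in((238,97),(322,97),(280,103),(280,90))])
def W(m):return [533.9+np.cos(a)*m[0]-np.sin(a)*m[1],144+np.sin(a)*m[0]+np.cos(a)*m[1],m[2]]
for m in((35,-98,185),(22,-98,185),(35,-156,172),(35,-114,187),(35,-105,196)):print(m,proj('wrist',W(m),c).round(0))
E
```

```text
172 [array([  20.2, -111.9]), array([  51.8, -112. ]), array([  36. , -114.1]), array([  36. , -109.4])]
180 [array([  21. , -111.7]), array([  50.9, -111.7]), array([  36. , -113.8]), array([  36. , -109.3])]
187 [array([  21.8, -111.5]), array([  50.1, -111.5]), array([  35.9, -113.5]), array([  35.9, -109.3])]
(35, -98, 185) [277.  54.]
(22, -98, 185) [238.  54.]
(35, -156, 172) [278. 209.]
(35, -114, 187) [277. 105.]
(35, -105, 196) [277.  76.]
```

The pad face is at machine y = -114, so the catch has snapped shut. Going back to the handle for the tug.

Request:
{"fn": "step_arm", "kwargs": {"rows": [[[0,0,-15],-4],[[0,0,-45],-12],[[0,0,-75],-20],[[10,-4,-85],-28],[[30,-12,-85],-36],[[55,-22,-85],-44],[[80,-33,-85],-52],[[105,-43,-85],-60],[[125,-52,-85],-68],[[136,-56,-85],-76],[[139.8,-57.6,-85],-84],[[139.8,-57.6,-85],-90]], "fingers": 1}}

```text
time: 22.7
tool_pos: [515.6, 94.0, 273.6]
tcp_rot: [180.0, -0.0, -174.1]
ft_force: [-0.5, 0.2, -0.4]
finger_gap: 85.6
grip_force: 0.0
```

Request:
{"fn": "step_arm", "kwargs": {"rows": [[[0,0,5],0],[[0,0,30],0],[[0,0,60],0],[[0,0,85],0],[[0,0,98],0],[[0,0,101],0],[[0,0,101],0]]}}

```text
time: 23.4
tool_pos: [516.1, 93.3, 173.0]
tcp_rot: [-180.0, -0.0, -174.7]
ft_force: [-0.1, 0.0, 0.1]
finger_gap: 85.4
grip_force: 0.0
```

Request:
{"fn": "step_arm", "kwargs": {"rows": [[[0,0,2],0],[[0,0,2],0],[[0,0,2],0],[[0,0,2],0],[[0,0,2],0],[[0,0,2],0],[[0,0,2],0],[[0,0,2],0],[[0,0,2],0],[[0,0,2],0]], "fingers": 0, "squeeze": 30}}

```text
time: 24.4
tool_pos: [516.3, 92.7, 171.3]
tcp_rot: [-179.9, 0.0, -174.6]
ft_force: [-0.6, -5.7, 3.3]
finger_gap: 12.7
grip_force: 29.8
```

Request:
{"fn": "step_arm", "kwargs": {"rows": [[[0,0,-0.5],0],[[0,0,-1],0],[[0,0,-1.5],0],[[0,0,-2],0],[[0,0,-2],0],[[0,0,-2],0]]}}

```text
time: 25.0
tool_pos: [516.2, 92.7, 172.4]
tcp_rot: [-179.9, 0.0, -174.6]
ft_force: [2.9, -4.3, -2.3]
finger_gap: 12.8
grip_force: 29.3
```

Pull a little more, watching the force.

Request:
{"fn": "step_arm", "kwargs": {"rows": [[[0,0,-0.5],0],[[0,0,-1],0],[[0,0,-1.5],0],[[0,0,-2],0],[[0,0,-2],0]]}}

```text
time: 25.5
tool_pos: [516.2, 92.7, 173.9]
tcp_rot: [-179.9, 0.0, -174.6]
ft_force: [5.4, -3.6, -6.6]
finger_gap: 12.8
grip_force: 29.4
```

Request:
{"fn": "step_arm", "kwargs": {"rows": [[[0,0,-0.7],0],[[0,0,-1.4],0],[[0,0,-2],0],[[0,0,-2],0],[[0,0,-2],0]]}}

```text
time: 26.0
tool_pos: [516.1, 92.7, 174.1]
tcp_rot: [-179.9, -0.0, -174.6]
ft_force: [11.8, -4.0, -19.3]
finger_gap: 12.9
grip_force: 29.5
```

The catch holds: z stopped at 174.1 mm while the pull rose to 19 N. Now lower it back and release.

Request:
{"fn": "step_arm", "kwargs": {"rows": [[[0,0,1],0],[[0,0,2],0],[[0,0,3],0],[[0,0,4],0],[[0,0,5],0],[[0,0,5.7],0],[[0,0,5.7],0],[[0,0,5.7],0]]}}

```text
time: 26.8
tool_pos: [516.3, 92.7, 171.3]
tcp_rot: [-179.9, 0.0, -174.6]
ft_force: [0.7, -4.4, 2.3]
finger_gap: 12.8
grip_force: 31.5
```

Request:
{"fn": "step_arm", "kwargs": {"rows": [[[0,0,0],0],[[0,0,0],0],[[0,0,0],0],[[0,0,-1],0],[[0,0,-15],0],[[0,0,-45],0],[[0,0,-80],0],[[0,0,-85],0]], "fingers": 1}}

```text
time: 27.6
tool_pos: [518.4, 93.7, 262.7]
tcp_rot: [-180.0, 0.5, -174.6]
ft_force: [0.7, 0.0, 0.2]
finger_gap: 85.5
grip_force: 0.0
```

```bash
python3 - <<'E'
from h import *
s=r.sense();c=get_calibration('wrist');w=snapshot('wrist');cv2.imwrite('pics/w7.png',w);np.savez('w7.npz',**c)
print(s['tool_pos'],s['tcp_rot'],s['ft_force'])
a=np.radians(5.4)
def W(m):return [533.9+np.cos(a)*m[0]-np.sin(a)*m[1],144+np.sin(a)*m[0]+np.cos(a)*m[1],m[2]]
print(W((-68,80,67)),proj('wrist',W((-68,80,67)),c),proj('wrist',W((-68,-80,82)),c))
# bright bezel ring near the prediction
u,v=proj('wrist',W((-68,80,67)),c).astype(int);g=cv2.cvtColor(w,cv2.COLOR_BGR2GRAY)
x0,y0=max(u-60,0),max(v-60,0);q=g[y0:v+60,x0:u+60]
_,m=cv2.threshold(q,150,255,0);n,l,st,ce=cv2.connectedComponentsWithStats(m)
for i in range(1,n):
    if st[i,4]>100:print(st[i],ce[i]+[x0,y0],ray('wrist',st[i,0]+x0+st[i,2]/2,st[i,1]+y0+st[i,3]/2,60,c))
E
```

```text
[518.36017582  93.690386   262.66067482] [-179.99589851    0.49934986 -174.5839086 ] [0.68472685 0.02591385 0.19707263]
[np.float64(458.6731213415094), np.float64(217.24559186258745), 67] [428.33964618 124.05280094] [238.5570941  126.17401184]
[  6   0  29  14 316] [387.67721519  70.02848101] [419.71469552 177.42750264  60.        ]
[ 54   0  24  13 182] [431.97252747  69.        ] [415.80210816 215.00891827  60.        ]
[ 30  32  56  56 922] [421.81236443 121.59869848] [459.29066502 218.02106449  60.        ]
[   0  107  120   13 1558] [427.4550706  176.99229782] [506.04340723 230.37615043  60.        ]
```

The bezel is centred at about (459, 218), in line with the model. Moving over the start button with the fingers shut.

Request:
{"fn": "step_arm", "kwargs": {"rows": [[[8,22,0],0],[[18,55,0],0],[[30,90,0],0],[[40,115,0],0],[[44,126,10],0],[[45,129.5,35],0],[[45,129.5,70],0],[[45,129.5,110],0],[[45,129.5,140],0],[[45,129.5,155],0],[[45,129.5,162],0],[[45,129.5,164],0]], "fingers": 0}}

```text
time: 28.85
tool_pos: [459.1, 217.9, 92.0]
tcp_rot: [-180.0, -0.0, -174.6]
ft_force: [0.2, 0.5, 0.5]
finger_gap: 0.2
grip_force: 0.0
```

Request:
{"fn": "step_arm", "kwargs": {"rows": [[[0,0,5],0],[[0,0,10],0],[[0,0,13],0],[[0,0,15],0],[[0,0,17],0],[[0,0,19],0],[[0,0,20],0],[[0,0,20],0]]}}

```text
time: 29.65
tool_pos: [460.1, 218.5, 74.8]
tcp_rot: [180.0, 0.1, -174.6]
ft_force: [-7.9, -3.2, 22.4]
finger_gap: 0.2
grip_force: 11.2
```

Request:
{"fn": "step_arm", "kwargs": {"rows": [[[0,0,-1.5],0],[[0,0,-3],0],[[0,0,-3],0]]}}

```text
time: 29.95
tool_pos: [459.9, 218.4, 76.2]
tcp_rot: [180.0, 0.1, -174.6]
ft_force: [1.8, -0.9, 3.9]
finger_gap: -0.5
grip_force: 2.5
```

Request:
{"fn": "step_arm", "kwargs": {"rows": [[[0,0,-1],0],[[0,0,-2],0],[[0,0,-2],0]]}}

```text
time: 30.25
tool_pos: [459.7, 218.3, 77.7]
tcp_rot: [180.0, 0.1, -174.6]
ft_force: [2.9, 0.7, 4.3]
finger_gap: -0.0
grip_force: 2.1
```

Request:
{"fn": "step_arm", "kwargs": {"rows": [[[0,0,-1],0],[[0,0,-2],0],[[0,0,-2],0]]}}

```text
time: 30.55
tool_pos: [458.9, 218.1, 79.1]
tcp_rot: [180.0, -0.0, -174.6]
ft_force: [3.1, 0.8, 3.6]
finger_gap: -0.1
grip_force: 1.7
```

Request:
{"fn": "step_arm", "kwargs": {"rows": [[[0,0,-1],0],[[0,0,-2],0],[[0,0,-2],0]]}}

```text
time: 30.85
tool_pos: [458.5, 218.0, 80.8]
tcp_rot: [-180.0, -0.1, -174.6]
ft_force: [0.9, 0.2, 1.9]
finger_gap: -0.1
grip_force: 1.2
```

Releasing showed spring contact over about 7 mm (tcp 75 to 82), with a hard stop at 22 N, so the press was full. Retreating.

Request:
{"fn": "step_arm", "kwargs": {"rows": [[[0,0,-8],0],[[0,0,-30],0],[[0,0,-65],0],[[0,0,-105],0],[[0,0,-140],0],[[0,0,-160],0],[[0,0,-170],0],[[0,0,-170],0],[[0,0,-170],0],[[0,0,-170],0],[[0,0,-170],0]]}}

```text
time: 31.95
tool_pos: [458.2, 217.8, 249.4]
tcp_rot: [-180.0, -0.2, -174.6]
ft_force: [-1.9, 0.6, 0.8]
finger_gap: 0.1
grip_force: 0.0
```

```bash
python3 - <<'E'
from h import *
s=r.sense();print(s['time'],s['tool_pos'],s['ft_force'])
d=snapshot('side');b=cv2.imread('pics/s6.png')
# catch region unchanged vs. shut picture?
print(np.abs(d[160:205,275:300].astype(int)-b[160:205,275:300]).mean())
print(r.hand_in())
E
```

```text
31.95 [458.21716204 217.80653524 249.41691994] [-1.85107681  0.57148283  0.8488558 ]
41.36207407407407
the job is handed in; nothing more can be done
None
```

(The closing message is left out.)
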